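# Put the red pen away in the slide-top pencil box

### The job

Put the red pen away in the wooden pencil box: slide the box's lid open, lay the pen inside, and slide the lid shut again, pushing it past the little catch ridge until it is fully home. Leave the blue pen, the glass and the mouse where they are.

Things in the scene. Friction and masses are not known exactly. Their poses are not given: they have to be found in the camera images.
- pencil_box: Pale wooden pencil box, 250 x 104 x 50 mm, fixed to the desk. Origin: centre of its underside; x along its length. The lid pulls out towards -x, in grooves under lips on the side walls (lip tops at z = 50 mm). The end wall at +x is the lid's stop; the end wall at -x is low (30 mm) and the lid passes over it. Cavity: x from -111 to 115, y from -44 to 44 mm.
- box_floor (a point): Centre of the box's inner floor (6 mm above the desk, right above the box's origin); axes as the box's. A pencil (8 mm high) lies along the wall at y = -36 mm and an eraser near x = -83, y = 22 mm; the rest of the floor is empty.
- ridge (a point): Crest of the brass catch ridge, 60 mm long along y, on top of the low end wall, 118 mm from the box's origin towards -x. It is sprung and gives downward by up to 4 mm. A rib under the lid has to be forced over it, both ways.
- box_lid: Loose pale lid in the box's grooves, 239 mm long, 1.5 mm play. Axes as the box's, origin on its underside. Starts shut; fully home it is at x = 0, y = 0, z = 36 mm in the box frame; opened by d, at x = -d, uncovering x from 114 mm - d to 115. From 0 to 17 mm open its rib crosses the ridge: 4 to 10 N along the slide; else it runs easily. At 150 mm it stays put, its pull 1 to 2 mm lower; past 220 it falls out.
- lid_pull (a point): Centre of the dark round dowel that is the lid's pull: 16 mm thick, 64 mm long across the slide (along y), on a neck 8 mm thick. It lies 50 mm from the lid's origin towards -x and 26.5 mm above it; the lid's flat top face is 15 mm below it and reaches 75 mm beyond it towards -x. Axes as the lid's. Lifting or pressing the pull hard makes the lid bind in its grooves.
- red_pen: Red click pen lying on the desk, 11 mm wide, 133 mm long, 12 mm high, 10 to 17 g. Origin: centre of its underside; its length runs along its y axis. The red and blue pens swap places between starts.
- blue_pen: Blue click pen, same shape and size as the red one, lying loose on the desk. Origin: centre of its underside.
- glass: Clear glass tumbler, 77 mm across, 84 mm high, standing loose at the back of the desk. Origin: centre of its underside.
- desk_mouse: White computer mouse, 107 x 58 x 33 mm, standing loose at the back right. Origin: centre of its underside.
Things that resemble listed ones, but are neither listed nor needed, are in the scene too. Of the things that look like the red_pen, take the one that is nearest to the robot's base at the start.

How it is judged:
By the outcome, as a careful person would: the job done as asked, in the order asked, and still so for the second after the job is handed in, with the robot touching nothing.
It also fails if it takes over 61 s, if anything falls off the work surface, if the arm or the gripper's body presses on something with over 40 N, if the wrist force passes 120 N, or if a joint passes its speed limit or range.

### The arm

A 7-joint arm with a two-finger parallel gripper is mounted at the origin on the work surface; the furniture and walls round the work are solid. World frame = base frame: x ahead of the robot, y to its left, z up, the work surface at z = 0. Lengths are in m, angles in degrees, forces in N, time in s.
With the tool pointing down it reaches from about 0.4 to 0.85 m from the base axis. Payload 4.5 kg.
Tool frame: the origin (TCP) lies at the very end of the fingers, on their centre line; the grasp point (between the pads) lies 19 mm behind it; z points along the fingers, y is the line along which they close (so a half turn about z gives the same grasp; the last joint's range is limited). The gripper opens to 85 mm and grips with 20 to 120 N. Pads are 22 mm wide; open, the fingers measure 114 mm over their backs; the gripper's body (76 mm by 85 mm) begins 54 mm behind the grasp point. The pads swing forward as they close: fully open they stand 13 mm farther back than shut.
Start: joints at [72.181, 39.483, -11.15, 89.685, 9.013, 51.709, -12.324], TCP at [0.211, -0.588, 0.231] pointing down, gripper open.
Joint ranges: [-172.22, 172.22], [-26.19, 119.32], [-84.43, 86.54], [7.71, 146.69], [-57.33, 237.33], [2.42, 119.75], [-152.13, 152.13]. Speed limits (degrees/s): [147.25, 147.25, 180, 180, 180, 180, 180].

### API

Orientations are given as [roll, pitch, yaw] about the fixed x, y, z axes, in that order (R = Rz(yaw) Ry(pitch) Rx(roll)).
In Python, from station import robot, imaging, order gives the robot as it stands.
- The arm moves only by the shell command python3 -m handwheel 'ROWS' [FORCE]. ROWS is JSON, a list that holds one entry, the list of rows, each a list of 7 numbers: the turn, a rotation vector about the tool's x, y, z normalised to -1 to 1, where 1 is 0.08 rad, then the shift along the tool's x, y, z normalised to -1 to 1, where 1 is 3 cm, then the opening, from -1 (shut) to 1 (fully open), so that 0 is half open. In form: [[[wx, wy, wz, x, y, z, claw], ...]]. A call has 1 to 8 rows; each row shifts and turns the commanded pose from where the row before left it, along the tool's axes as they then stand; what a row does not reach is not made up. A row lasts 1/10 s, in which the tool goes at most 50 mm and 8.59 degrees, less where a joint would pass 70% of its speed; a pose out of reach is approached as far as the arm can. A call with a number of a shift or a turn outside -1 to 1 is refused whole. A call with a gripper value outside its range is refused whole. The fingers move at their own pace and stop on an object; FORCE is the grip in N (left out, the last holds). Time passes only in rows, so rows that do not move let the fingers close. It gives the time, the measured TCP pose, the force, the opening and the grip force at its end, in the units of the state.
- robot.read_state(): the state, without advancing time (a new reading comes with each control period).
- imaging.grab_frame(name): name is "side" or "top"; returns a dict with "img" (400x640x3 uint8, blue, green, red), "fov_y" (degrees; the focal length in pixels is half the picture's height over the tangent of half this angle, whatever the lens; pixels are square), "cx", "cy" (the principal point, pixels), "distortion" ([k1, k2, p1, p2, k3] as OpenCV has them; the pictures are not rectified), "rvec" (rotation vector, rad) and "tvec" (3), from world to camera coordinates, as OpenCV has them. Camera axes: x right, y down, z forward; pixel columns grow to the right and rows downward; lengths in m; the calibration is good to about 2 mm. A picture is of the moment at which its call begins. There is no depth.
- order.finish_job(): hands the job in; it is judged then, once.
The state is a dict: "time_s": time; "qpos": joint angles; "joint_velocities": joint speeds; "effort": joint torques, N m; "tcp_pos": TCP position; "tool_rot": TCP orientation; "ft_force": force on the tool from outside, world axes, zero at the start; "wrist_torque": the same for the moment, N m; "finger_gap": opening from 0.0 (shut) to 1.0 (fully open); "gripper_force": force on a finger pad.
Only numpy, scipy, OpenCV 4.12 (cv2) and the standard library are available. Lean on these libraries where they do the work, as an engineer would, in place of code of your own. Each camera call takes 0.05 s, during which the arm holds its last target. There are 200 camera calls.

## Working session

There is one attempt and no reset: what is moved stays moved. The work goes in short steps, Python scripts to look and compute and a shell command to move; the robot and the scene stay as the last step left them, time stands still between calls to the robot, and variables do not carry over. Pictures are saved under pics/ and viewed, at most 10 in all, crops included, and the job is handed in when it is done.

```bash
mkdir -p pics
cat > h.py <<'E'
import numpy as np, cv2
from station import robot, imaging, order
from scipy.spatial.transform import Rotation as R
def cam(f):
    fl=200/np.tan(np.radians(f["fov_y"])/2)
    return np.array([[fl,0,f["cx"]],[0,fl,f["cy"]],[0,0,1.]]),np.array(f["distortion"],float)
def ray(f,px):
    K,d=cam(f); u=cv2.undistortPoints(np.array([[px]],float),K,d)[0,0]
    Rm=cv2.Rodrigues(np.array(f["rvec"],float))[0]; t=np.array(f["tvec"],float).ravel()
    return -Rm.T@t, Rm.T@np.array([u[0],u[1],1])
def onz(f,px,z):
    o,v=ray(f,px); return (o+v*(z-o[2])/v[2])[:2].round(4)
def proj(f,P):
    K,d=cam(f); return cv2.projectPoints(np.array(P,float).reshape(-1,3),np.array(f["rvec"],float),np.array(f["tvec"],float),K,d)[0].reshape(-1,2).round(1)
def todo(target,rpy=None):
    "shift needed in tool axes (cm/3 units) & turn units"
    s=robot.read_state(); r=R.from_euler('xyz',s["tool_rot"],degrees=True)
    print("t",s["time_s"],"tcp",np.round(s["tcp_pos"],4),"rpy",np.round(s["tool_rot"],2),"gap",s["finger_gap"])
    print("shift units(3cm):",(r.inv().apply(np.array(target)-s["tcp_pos"])/.03).round(2))
    if rpy is not None: 
        print("turn units:",((r.inv()*R.from_euler('xyz',rpy,degrees=True)).as_rotvec()/.08).round(2))
def save(f,name,c=None,k=1):
    im=f["img"]
    if c: im=im[c[1]:c[3],c[0]:c[2]]
    cv2.imwrite("pics/"+name,cv2.resize(im,None,fx=k,fy=k,interpolation=cv2.INTER_CUBIC))
E
python3 - <<'E'
from h import *
fs=[imaging.grab_frame(n) for n in("top","side")]
import pickle; pickle.dump(fs,open("f0.pkl","wb"))
for f,n in zip(fs,("top0.png","side0.png")): save(f,n,k=1.25); print(ray(f,(320,200)))
print(robot.read_state())
E
```

```text
(array([0.47386214, 0.08488138, 1.02908475]), array([ 0.13680721, -0.00671936, -0.99072445]))
(array([ 0.24062314, -0.97229171,  0.75070089]), array([ 0.29767471,  0.80122992, -0.51915885]))
{'time_s': 0.1, 'qpos': array([ 72.18185963,  39.52820142, -11.14513153,  89.73842667,
         9.01118128,  51.70996049, -12.32390787]), 'joint_velocities': array([ 0.02769721,  0.00360784,  0.00028133, -0.06962551, -0.06754113,
        0.02374455,  0.07376235]), 'effort': array([-3.07331145e-03, -5.40603733e+01, -1.27109349e+00, -1.58986080e+01,
        9.46707325e-03,  4.40165037e-03,  1.82071437e-05]), 'tcp_pos': array([ 0.21101322, -0.58768373,  0.2305684 ]), 'tool_rot': array([-1.79905255e+02,  5.91686366e-03,  1.97585324e+01]), 'ft_force': array([-0.36121076, -0.321387  ,  0.0417403 ]), 'wrist_torque': array([0.05049661, 0.01032604, 0.0195833 ]), 'gripper_force': 0.0, 'finger_gap': 0.9974539502302775}
```

View pics/top0.png

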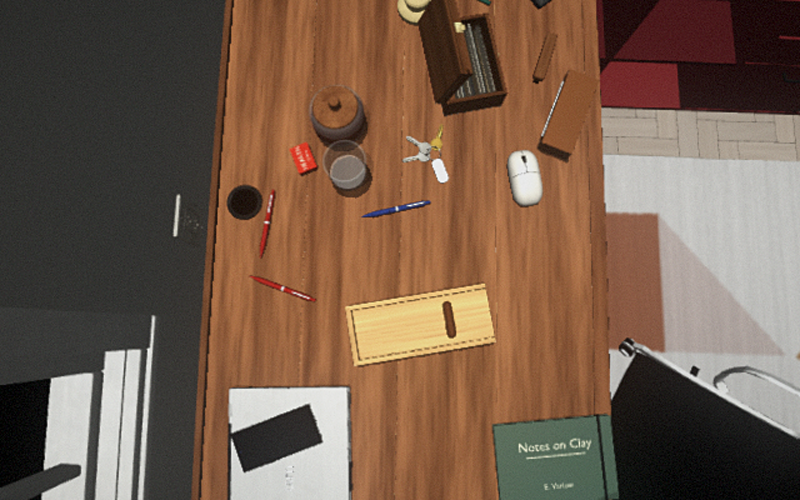

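View pics/side0.png

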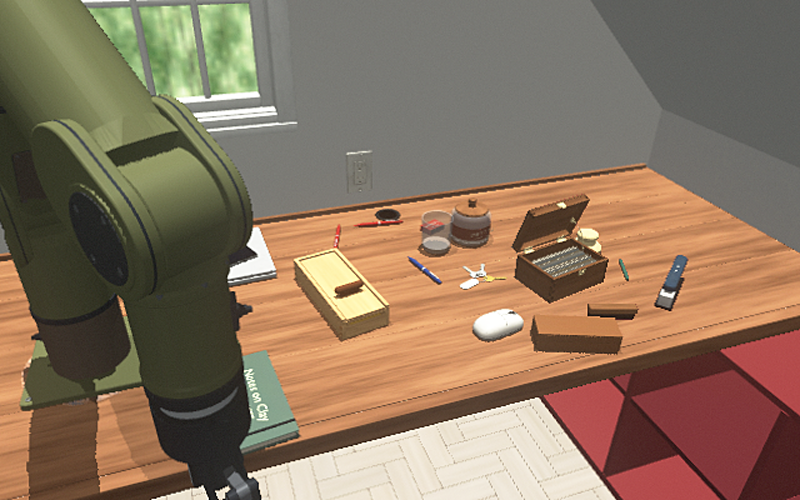

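The top view (1.25x) shows two candidates for the red pen: A at (283,288) and B at (267,223). The red pack at (303,158) is not a pen. The blue pen is at (397,209). The box spans (347–495, 285–365) with its pull at (449,320). I'll check the choice and the outlines in one close crop.

Run:
```python
from h import *; import pickle
f=pickle.load(open("f0.pkl","rb"))[0]
save(f,"crop1.png",(190,142,400,298),3.8)
for n,p,z in(("A",(226.5,230.5),.006),("B",(213.5,178.5),.006),("pull",(359,256),.06)):
    q=onz(f,p,z); print(n,q,np.hypot(*q))
```

```text
A [0.5396 0.2915] 0.6133028697144666
B [0.6605 0.3282] 0.7375469408790195
pull [ 0.4877 -0.0083] 0.48777062232159907
```

View pics/crop1.png

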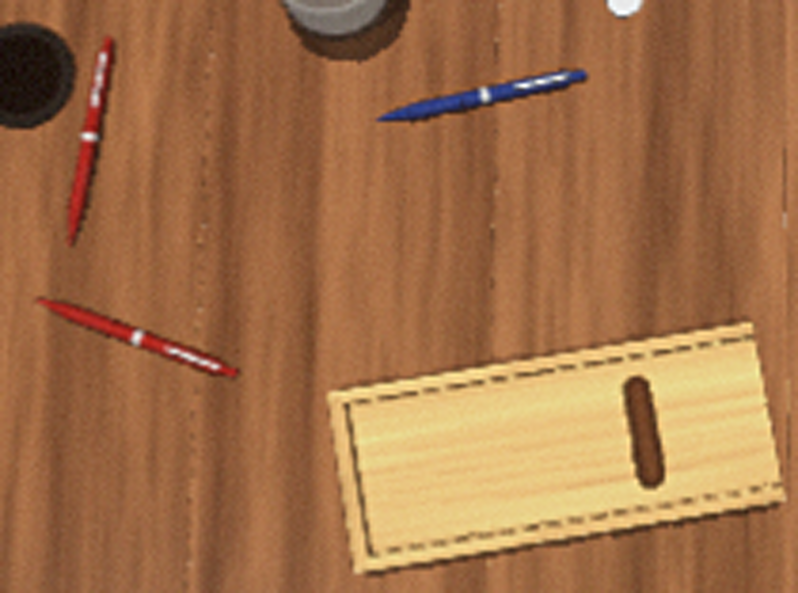

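Pen A (tip (37,299), end (238,374) in the crop) is nearest to the base at 0.61 m, against 0.74 m for B, so A is the red pen. The box's lip corners are at (329,394), (358,573), (752,323) and (783,502).

Run:
```python
from h import *; import pickle
fs=pickle.load(open("f0.pkl","rb")); f=fs[0]
c=lambda p:(190+(p[0]+.5)/3.8-.5,142+(p[1]+.5)/3.8-.5)
# order: +x/farther... box x -> world -y reversed
px=[(329,394),(358,573),(752,323),(783,502)]
W=np.array([onz(f,c(p),.05) for p in px])
print(W)
# +x end is left(world +y); y axis = z cross x
B=np.array([[.125,-.052],[.125,.052],[-.125,-.052],[-.125,.052]])
ex=(W[:2].mean(0)-W[2:].mean(0)); ang=np.arctan2(ex[1],ex[0]); print("len",np.linalg.norm(ex),"wid",np.linalg.norm(W[0]-W[1]),"ang",np.degrees(ang),"c",W.mean(0))
e=np.array([np.cos(ang),np.sin(ang)]); n=np.array([-e[1],e[0]]); C=W.mean(0)
print("pull pred",C-.05*e,"seen",onz(f,c((644,432)),.0675))
a=onz(f,c((37,299)),.006); b=onz(f,c((238,374)),.006); d=a-b
print("pen",a,b,(a+b)/2,np.linalg.norm(d),np.degrees(np.arctan2(d[1],d[0])))
print(proj(fs[1],[[*(C-.05*e),.0705],[*C,.05],[*(C+.125*e+.052*n),.05],[*(C-.125*e+.052*n),.05],[*(C-.125*e-.052*n),.05],[*a,.006],[*b,.006]])*1.25)
todo([*(C-.05*e),.13],[180,0,np.degrees(ang)-90])
```

```text
[[ 0.507   0.1719]
 [ 0.406   0.1521]
 [ 0.5532 -0.0714]
 [ 0.4512 -0.0892]]
len 0.24657205843322963 wid 0.10292249511161297 ang 100.68103492130274 c [0.47935 0.04085]
pull pred [ 0.48861707 -0.00828371] seen [ 0.489  -0.0077]
pen [0.5616 0.3558] [0.5191 0.2312] [0.54035 0.2935 ] 0.13164881313555396 71.16592777339001
[[348.25  282.125]
 [338.    278.375]
 [292.625 257.   ]
 [341.25  317.875]
 [388.75  302.25 ]
 [338.75  222.625]
 [334.75  248.625]]
t 0.1 tcp [ 0.211  -0.5877  0.2306] rpy [-1.7991e+02  1.0000e-02  1.9760e+01] gap 0.9974539502302775
shift units(3cm): [ 15.24 -15.04   3.38]
turn units: [-0.02  0.    1.98]
```

```bash
python3 -m handwheel '[[[0,0,1,0.5,-0.5,0,1],[0,0,1,0.7,-1,0,1],[0,0,0,0.75,-1,0,1],[0,0,0,0.75,-1,0,1],[0,0,0,0.75,-1,0,1],[0,0,0,0.75,-1,0,1],[0,0,0,0.75,-1,0,1],[0,0,0,0.75,-1,0,1]]]' 40
python3 -m handwheel '[[[0,0,0,0.75,-1,0,1],[0,0,0,0.75,-1,0,1],[0,0,0,0.75,-1,0,1],[0,0,0,0.75,-1,0.2,1],[0,0,0,0.75,-1,0.5,1],[0,0,0,0.75,-1,0.5,0.2],[0,0,0,0.75,-1,0.5,-0.2],[0,0,0,0.5,-0.5,0.3,-0.2]]]'
python3 -c "
from h import *
todo([.4888,-.008,.1],[180,0,10.68])"
```

```text
time_s: 0.9
tcp_pos: [0.3327, -0.3313, 0.2312]
tool_rot: [-180.0, 0.0, 10.6]
ft_force: [0.3, -0.2, 0.6]
finger_gap: 0.999
gripper_force: 0.0
time_s: 1.7
tcp_pos: [0.4612, -0.0763, 0.1702]
tool_rot: [-179.9, 0.0, 10.8]
ft_force: [0.3, -0.6, 0.1]
finger_gap: 0.517
gripper_force: 0.0
t 1.7 tcp [ 0.4612 -0.0763  0.1702] rpy [-1.799e+02  4.000e-02  1.085e+01] gap 0.5165639364398282
shift units(3cm): [ 1.33 -2.06  2.34]
turn units: [-0.02  0.01  0.04]
```

```bash
python3 -m handwheel '[[[0,0,0,0.5,-0.7,0.6,-0.1],[0,0,0,0.5,-0.7,0.7,-0.1],[0,0,0,0.2,-0.4,0.4,-0.1],[0,0,0,0,0,0,-0.1],[0,0,0,0,0,0,-0.1]]]'
python3 -c "
from h import *
todo([.4888,-.008,.0525],[180,0,10.68])
f=imaging.grab_frame('top');g=imaging.grab_frame('side')
a=cv2.resize(f['img'][200:300,290:430],None,fx=3,fy=3);b=cv2.resize(g['img'][150:290,190:330],None,fx=3,fy=3)
cv2.imwrite('pics/g1.png',np.hstack([np.pad(a,((0,120),(0,0),(0,0))),b]))"
```

```text
time_s: 2.2
tcp_pos: [0.4856, -0.0209, 0.1203]
tool_rot: [180.0, 0.1, 10.6]
ft_force: [0.9, -0.7, -0.0]
finger_gap: 0.452
gripper_force: 0.0
t 2.2 tcp [ 0.4856 -0.0209  0.1203] rpy [1.7997e+02 7.0000e-02 1.0590e+01] gap 0.45212951098971343
shift units(3cm): [ 0.19 -0.4   2.26]
turn units: [ 0.01  0.02 -0.02]
```

View pics/g1.png

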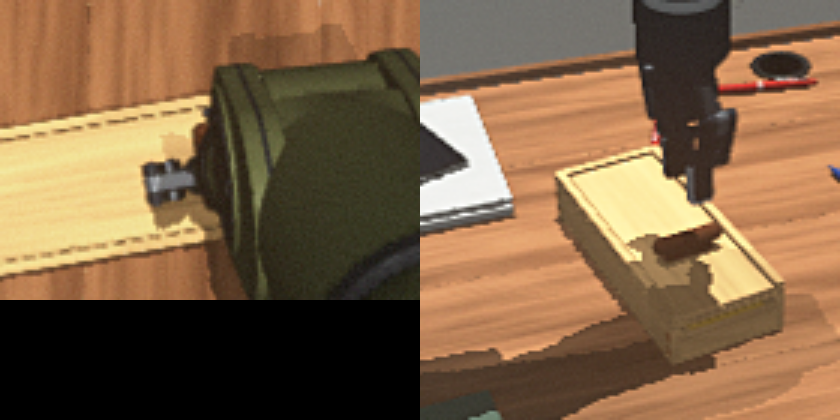

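The fingers are above the dowel (side view, about (690,195) over the dowel at (688,240)). I'll align, then descend.

```bash
python3 -m handwheel '[[[0,0,0,0.2,-0.4,0,-0.1],[0,0,0,0,0,0.6,-0.1],[0,0,0,0,0,0.6,-0.1],[0,0,0,0,0,0.6,-0.1],[0,0,0,0,0,0.3,-0.1],[0,0,0,0,0,0,-0.1],[0,0,0,0,0,0,-0.1]]]'
python3 -c "
from h import *
todo([.4888,-.008,.0525],[180,0,10.68])"
```

```text
time_s: 3.0
tcp_pos: [0.4901, -0.0073, 0.0578]
tool_rot: [180.0, -0.0, 10.6]
ft_force: [0.1, -0.4, -1.1]
finger_gap: 0.45
gripper_force: 0.0
t 3.0 tcp [ 0.4901 -0.0073  0.0578] rpy [ 1.7999e+02 -4.0000e-02  1.0580e+01] gap 0.44961311911764534
shift units(3cm): [-0.05  0.01  0.18]
turn units: [ 0.   -0.01 -0.02]
```

```bash
python3 -m handwheel '[[[0,0,0,0,0,0.16,-0.1],[0,0,0,0,0,0,-0.4],[0,0,0,0,0,0,-1],[0,0,0,0,0,0,-1],[0,0,0,0,0,0,-1],[0,0,0,0,0,0,-1]]]' 40
```

```text
time_s: 3.6
tcp_pos: [0.49, -0.0074, 0.0529]
tool_rot: [180.0, -0.0, 10.6]
ft_force: [-0.2, -0.4, 7.4]
finger_gap: 0.171
gripper_force: 39.2
```

```bash
python3 -m handwheel '[[[0,0,0,0,0.1,-0.05,-1],[0,0,0,0,0.2,0,-1],[0,0,0,0,0.2,0,-1],[0,0,0,0,0.2,0,-1],[0,0,0,0,0.2,0,-1],[0,0,0,0,0,0,-1]]]'
```

```text
time_s: 4.2
tcp_pos: [0.4948, -0.0358, 0.0539]
tool_rot: [179.9, 0.0, 10.4]
ft_force: [-0.9, 0.9, -0.9]
finger_gap: 0.168
gripper_force: 39.2
```

```bash
python3 -m handwheel '[[[0,0,0,0,0.7,0,-1],[0,0,0,0,0.8,0,-1],[0,0,0,0,0.8,0,-1],[0,0,0,0,0.8,0,-1],[0,0,0,0,0.6,0,-1],[0,0,0,0,0.4,0,-1],[0,0,0,0,0,0,-1],[0,0,0,0,0,0,-1]]]'
python3 -c "
from h import *
f=imaging.grab_frame('top');g=imaging.grab_frame('side')
a=cv2.resize(f['img'][200:300,260:440],None,fx=2.2,fy=2.2);b=cv2.resize(g['img'][150:290,190:330],None,fx=2.8,fy=2.8)
cv2.imwrite('pics/g2.png',np.hstack([np.pad(a,((0,b.shape[0]-a.shape[0]),(0,0),(0,0))),b]))"
```

```text
time_s: 5.0
tcp_pos: [0.5171, -0.1538, 0.0539]
tool_rot: [-179.9, 0.0, 10.6]
ft_force: [0.3, 1.2, -0.8]
finger_gap: 0.17
gripper_force: 39.3
```

View pics/g2.png

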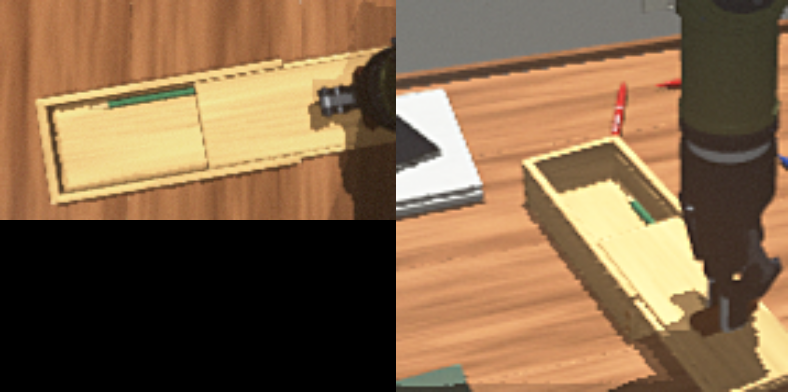

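The lid is open about 149 mm and the pencil shows at the -y wall, as described. I'll release, lift and go to the pen.

```bash
python3 -m handwheel '[[[0,0,0,0,0,0,-0.5],[0,0,0,0,0,0,-0.1],[0,0,0,0,0,0,-0.1],[0,0,0,0,0,0,-0.1],[0,0,0,0,0,-0.5,-0.1],[0,0,0,0,0,-1,-0.1],[0,0,0,0,0,-1,-0.1],[0,0,0,0,0,-0.5,-0.1]]]'
python3 -c "
from h import *
todo([.540,.2935,.14],[180,0,71.2])"
```

```text
time_s: 5.9
tcp_pos: [0.5183, -0.1551, 0.1463]
tool_rot: [179.9, -0.2, 10.6]
ft_force: [0.6, -0.6, -0.4]
finger_gap: 0.45
gripper_force: 0.0
t 5.9 tcp [ 0.5183 -0.1551  0.1463] rpy [ 1.7992e+02 -1.7000e-01  1.0580e+01] gap 0.449776501224307
shift units(3cm): [  3.46 -14.57   0.2 ]
turn units: [  0.03  -0.02 -13.23]
```

```bash
python3 -m handwheel '[[[0,0,0,0.25,-1,0,-0.1],[0,0,0,0.25,-1,0,-0.1],[0,0,0,0.25,-1,0,-0.1],[0,0,0,0.25,-1,0,-0.1],[0,0,0,0.25,-1,0,-0.1],[0,0,0,0.25,-1,0,-0.1],[0,0,0,0.25,-1,0,-0.1],[0,0,0,0.25,-1,0,-0.1]]]'
python3 -m handwheel '[[[0,0,0,0.25,-1,0,-0.1],[0,0,0,0.25,-1,0,-0.1],[0,0,0,0.25,-1,0,-0.1],[0,0,0,0.25,-1,0,-0.1],[0,0,0,0.25,-1,0,-0.1],[0,0,0,0.2,-1,0,-0.1],[0,0,-1,0,0,0,-0.1],[0,0,-1,0,0,0,-0.1]]]'
python3 -m handwheel '[[[0,0,-1,0,0,0,-0.1],[0,0,-1,0,0,0,-0.1],[0,0,-1,0,0,0,-0.1],[0,0,-1,0,0,0,-0.1],[0,0,-1,0,0,0,-0.1],[0,0,-1,0,0,0,-0.1],[0,0,-1,0,0,0,-0.1],[0,0,-1,0,0,0,-0.1]]]'
python3 -m handwheel '[[[0,0,-1,0,0,0,-0.1],[0,0,-1,0,0,0,-0.1],[0,0,-1,0,0,0,-0.1],[0,0,-0.2,0,0,0,-0.1],[0,0,0,0,0,0,-0.1],[0,0,0,0,0,0,-0.1]]]'
python3 -c "
from h import *
todo([.540,.2935,.06],[180,0,71.2]); print(robot.read_state()['qpos'])
f=imaging.grab_frame('top');g=imaging.grab_frame('side')
a=cv2.resize(f['img'][190:300,180:420],None,fx=1.6,fy=1.6);b=cv2.resize(g['img'][120:270,220:370],None,fx=2.6,fy=2.6)
cv2.imwrite('pics/g3.png',np.hstack([np.pad(a,((0,b.shape[0]-a.shape[0]),(0,0),(0,0))),b]))"
```

```text
time_s: 6.7
tcp_pos: [0.5321, 0.0934, 0.144]
tool_rot: [180.0, -0.0, 10.6]
ft_force: [0.4, 0.4, -0.7]
finger_gap: 0.451
gripper_force: 0.0
time_s: 7.5
tcp_pos: [0.5412, 0.2788, 0.1438]
tool_rot: [-180.0, 0.0, 20.1]
ft_force: [-0.5, -1.0, 0.3]
finger_gap: 0.45
gripper_force: 0.0
time_s: 8.3
tcp_pos: [0.5417, 0.2768, 0.1439]
tool_rot: [180.0, 0.0, 56.6]
ft_force: [0.6, -0.7, -0.2]
finger_gap: 0.449
gripper_force: 0.0
time_s: 8.9
tcp_pos: [0.5418, 0.277, 0.1439]
tool_rot: [180.0, 0.0, 71.0]
ft_force: [-0.7, -0.4, -0.2]
finger_gap: 0.447
gripper_force: 0.0
t 8.9 tcp [0.5418 0.277  0.1439] rpy [1.800e+02 1.000e-02 7.102e+01] gap 0.4472624050405388
shift units(3cm): [ 0.5  -0.24  2.8 ]
turn units: [ 0.    0.   -0.04]
[-21.9052651   45.1022086  -16.94492913  97.00996119  18.48476159
  40.66222951 -67.25582225]
```

View pics/g3.png

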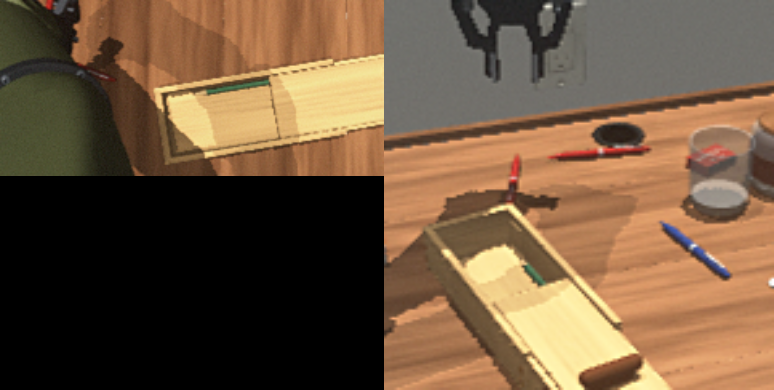

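The pen still lies at its place and the fingers are above it. I'll descend in two stages.

```bash
python3 -m handwheel '[[[0,0,0,0.5,-0.24,0.3,-0.2],[0,0,0,0,0,1,-0.3],[0,0,0,0,0,1,-0.3],[0,0,0,0,0,0.9,-0.3],[0,0,0,0,0,0.7,-0.3],[0,0,0,0,0,0.2,-0.3],[0,0,0,0,0,0,-0.3],[0,0,0,0,0,0,-0.3]]]' 25
python3 -c "
from h import *
todo([.540,.2935,.004],[180,0,71.2])
g=imaging.grab_frame('side'); save(g,'g4.png',(220,150,340,240),5)"
```

```text
time_s: 9.8
tcp_pos: [0.5403, 0.2946, 0.0217]
tool_rot: [180.0, -0.1, 71.1]
ft_force: [0.0, 0.4, 0.3]
finger_gap: 0.35
gripper_force: 0.0
t 9.8 tcp [0.5403 0.2946 0.0217] rpy [ 1.7996e+02 -8.0000e-02  7.1120e+01] gap 0.3503025075870144
shift units(3cm): [-0.04  0.    0.59]
turn units: [ 0.01 -0.02 -0.02]
```

View pics/g4.png

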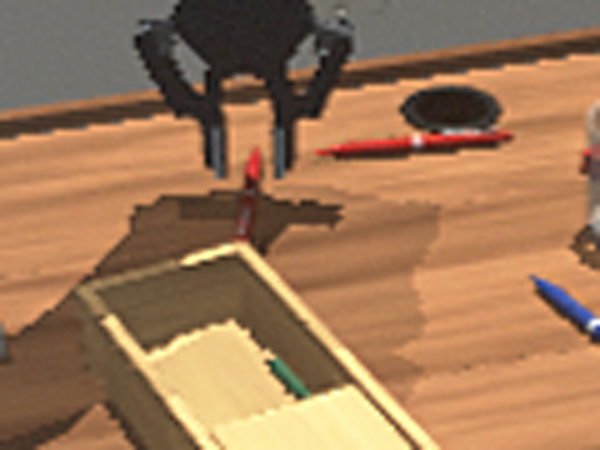

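The fingers (217,175) and (283,175) straddle the red pen at (250,190).

```bash
python3 -m handwheel '[[[0,0,0,0,0,0.4,-0.3],[0,0,0,0,0,0.18,-0.3],[0,0,0,0,0,0,-0.6],[0,0,0,0,0,0,-1],[0,0,0,0,0,0,-1],[0,0,0,0,0,0,-1],[0,0,0,0,0,0,-1]]]' 25
python3 -m handwheel '[[[0,0,0,0,0,-0.3,-1],[0,0,0,0,0,-1,-1],[0,0,0,0,0,-1,-1],[0,0,0,0,0,-1,-1],[0,0,-1,0,0,-0.3,-1],[0,0,-1,0,0,0,-1],[0,0,-1,0,0,0,-1],[0,0,-1,0,0,0,-1]]]'
python3 -m handwheel '[[[0,0,-1,0,0,0,-1],[0,0,-1,0,0,0,-1],[0,0,-0.4,0,0,0,-1],[0,0,0,0,0,0,-1]]]'
python3 -c "
from h import *
a=np.radians(100.68);e=np.array([np.cos(a),np.sin(a)]);n=np.array([-e[1],e[0]]);C=np.array([.47935,.04085])
p=C+.04*e+.004*n; print(p); todo([*p,.11],[180,0,100.68]); print(robot.read_state()['gripper_force'])
"
```

```text
time_s: 10.55
tcp_pos: [0.5401, 0.2936, 0.0038]
tool_rot: [180.0, -0.0, 71.1]
ft_force: [0.2, -1.0, -0.1]
finger_gap: 0.109
gripper_force: 28.2
time_s: 11.35
tcp_pos: [0.5401, 0.2934, 0.1126]
tool_rot: [179.9, -0.0, 89.6]
ft_force: [0.3, 0.6, 0.1]
finger_gap: 0.112
gripper_force: 28.2
time_s: 11.75
tcp_pos: [0.54, 0.2934, 0.112]
tool_rot: [180.0, -0.0, 100.4]
ft_force: [0.0, -1.0, 0.6]
finger_gap: 0.106
gripper_force: 28.2
[0.46800635 0.07941581]
t 11.75 tcp [0.54   0.2934 0.112 ] rpy [179.98  -0.   100.38] gap 0.10570026672170733
shift units(3cm): [-6.58 -3.65  0.06]
turn units: [ 0.   -0.   -0.06]
28.197835385799408
```

```bash
python3 -m handwheel '[[[0,0,-0.06,-0.6,-0.3,0,-1],[0,0,0,-0.95,-0.55,0,-1],[0,0,0,-0.95,-0.55,0,-1],[0,0,0,-0.95,-0.55,0,-1],[0,0,0,-0.95,-0.55,0,-1],[0,0,0,-0.95,-0.55,0,-1],[0,0,0,-0.8,-0.4,0,-1],[0,0,0,-0.4,-0.1,0,-1]]]'
python3 -m handwheel '[[[0,0,0,-0.1,0,0,-1],[0,0,0,0,0,0,-1],[0,0,0,0,0,0,-1]]]'
python3 -c "
from h import *
todo([.468,.0794,.015],[180,0,100.68])
f=imaging.grab_frame('top');g=imaging.grab_frame('side')
a=cv2.resize(f['img'][190:300,250:430],None,fx=2,fy=2);b=cv2.resize(g['img'][140:270,210:340],None,fx=3.3,fy=3.3)
cv2.imwrite('pics/g5.png',np.hstack([np.pad(a,((0,b.shape[0]-a.shape[0]),(0,0),(0,0))),b]))"
```

```text
time_s: 12.55
tcp_pos: [0.4704, 0.0776, 0.1118]
tool_rot: [-179.9, 0.1, 100.5]
ft_force: [0.2, 0.2, 0.2]
finger_gap: 0.107
gripper_force: 28.2
time_s: 12.85
tcp_pos: [0.4731, 0.0798, 0.1117]
tool_rot: [179.9, -0.1, 100.8]
ft_force: [-0.0, 0.8, -0.0]
finger_gap: 0.11
gripper_force: 28.2
t 12.85 tcp [0.4731 0.0798 0.1117] rpy [ 1.7989e+02 -9.0000e-02  1.0079e+02] gap 0.11035142350716885
shift units(3cm): [ 0.01 -0.18  3.22]
turn units: [ 0.02 -0.02  0.02]
```

View pics/g5.png

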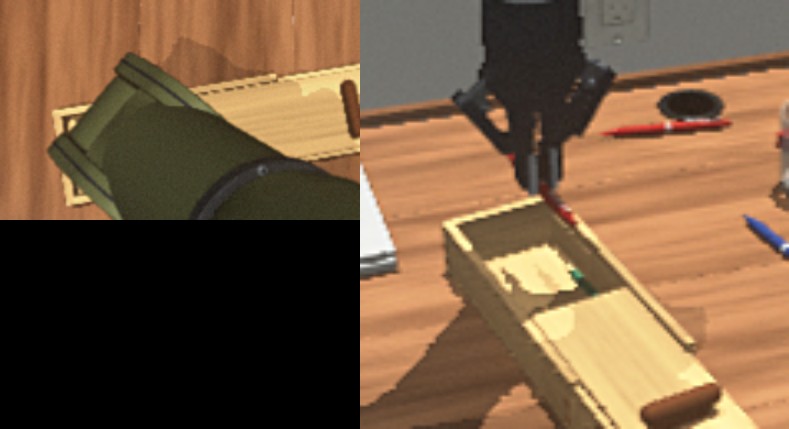

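```bash
python3 -m handwheel '[[[0,0,0,0,-0.18,0,-1],[0,0,0,0,0,0.6,-1],[0,0,0,0,0,0.7,-1],[0,0,0,0,0,0.7,-1],[0,0,0,0,0,0.6,-1],[0,0,0,0,0,0.4,-1],[0,0,0,0,0,0.2,-1],[0,0,0,0,0,0,-1]]]'
python3 -m handwheel '[[[0,0,0,0,0,0,-1],[0,0,0,0,0,0,-1]]]'
python3 -c "
from h import *
todo([.468,.0794,.0102],[180,0,100.68])"
```

```text
time_s: 13.75
tcp_pos: [0.4663, 0.0771, 0.0151]
tool_rot: [-179.9, 0.0, 100.8]
ft_force: [-0.1, -0.3, -0.2]
finger_gap: 0.11
gripper_force: 28.2
time_s: 13.95
tcp_pos: [0.4673, 0.0769, 0.0162]
tool_rot: [179.9, -0.0, 100.7]
ft_force: [-0.0, -1.0, -0.6]
finger_gap: 0.108
gripper_force: 28.2
t 13.95 tcp [0.4673 0.0769 0.0162] rpy [ 1.7994e+02 -1.0000e-02  1.0069e+02] gap 0.10794919382165251
shift units(3cm): [0.08 0.04 0.2 ]
turn units: [ 0.01 -0.    0.  ]
```

```bash
python3 -m handwheel '[[[0,0,0,0.08,0,0.1,-1],[0,0,0,0,0,0.1,-1],[0,0,0,0,0,0,-1],[0,0,0,0,0,0,-0.75],[0,0,0,0,0,0,-0.5],[0,0,0,0,0,0,-0.45],[0,0,0,0,0,0,-0.45],[0,0,0,0,0,0,-0.45]]]'
python3 -m handwheel '[[[0,0,0,0,0,-0.3,-0.45],[0,0,0,0,0,-1,-0.45],[0,0,0,0,0,-1,-0.45],[0,0,0,0,0,-1,-0.45],[0,0,0,0,0,-1,-0.45],[0,0,1,0,0,0,-0.45],[0,0,1,0,0,0,-0.45],[0,0,1,0,0,0,-0.45]]]'
python3 -c "
from h import *
todo([.5171,-.1538,.14],[180,0,10.6])"
```

```text
time_s: 14.75
tcp_pos: [0.4665, 0.0791, 0.0096]
tool_rot: [180.0, 0.0, 100.7]
ft_force: [-0.1, 0.6, 0.2]
finger_gap: 0.277
gripper_force: 0.0
time_s: 15.55
tcp_pos: [0.4664, 0.0787, 0.1396]
tool_rot: [179.9, 0.0, 86.7]
ft_force: [0.5, 0.7, -0.8]
finger_gap: 0.274
gripper_force: 0.0
t 15.55 tcp [0.4664 0.0787 0.1396] rpy [179.95   0.    86.74] gap 0.27429745456008575
shift units(3cm): [-7.64  2.13 -0.01]
turn units: [ 1.000e-02 -1.000e-02  1.661e+01]
```

```bash
python3 -m handwheel '[[[0,0,1,0,0,0,-0.1],[0,0,1,0,0,0,-0.1],[0,0,1,0,0,0,-0.1],[0,0,1,0,0,0,-0.1],[0,0,1,0,0,0,-0.1],[0,0,1,0,0,0,-0.1],[0,0,1,0,0,0,-0.1],[0,0,1,0,0,0,-0.1]]]'
python3 -m handwheel '[[[0,0,1,0,0,0,-0.1],[0,0,1,0,0,0,-0.1],[0,0,1,0,0,0,-0.1],[0,0,1,0,0,0,-0.1],[0,0,1,0,0,0,-0.1],[0,0,1,0,0,0,-0.1],[0,0,1,0,0,0,-0.1],[0,0,1,0,0,0,-0.1]]]'
python3 -m handwheel '[[[0,0,0.5,0,0.6,0,-0.1],[0,0,0,0,1,0,-0.1],[0,0,0,0,1,0,-0.1],[0,0,0,0,1,0,-0.1],[0,0,0,0,1,0,-0.1],[0,0,0,0,1,0,-0.1],[0,0,0,0,1,0,-0.1],[0,0,0,0,0.6,0,-0.1]]]'
python3 -m handwheel '[[[0,0,0,0,0.4,0,-0.1],[0,0,0,0,0.2,0,-0.1],[0,0,0,0,0,0,-0.1],[0,0,0,0,0,0,-0.1]]]'
python3 -c "
from h import *
todo([.5171,-.1538,.054],[180,0,10.6])
f=imaging.grab_frame('top');g=imaging.grab_frame('side')
a=cv2.resize(f['img'][200:300,260:400],None,fx=2.8,fy=2.8);b=cv2.resize(g['img'][150:285,220:355],None,fx=2.9,fy=2.9)
cv2.imwrite('pics/g6.png',np.hstack([np.pad(a,((0,b.shape[0]-a.shape[0]),(0,0),(0,0))),b]))"
```

```text
time_s: 16.35
tcp_pos: [0.4661, 0.079, 0.1392]
tool_rot: [-180.0, 0.0, 50.1]
ft_force: [-0.1, 0.4, 0.1]
finger_gap: 0.449
gripper_force: 0.0
time_s: 17.15
tcp_pos: [0.4661, 0.0792, 0.1392]
tool_rot: [-180.0, 0.0, 13.4]
ft_force: [-0.1, -0.2, 0.2]
finger_gap: 0.447
gripper_force: 0.0
time_s: 17.95
tcp_pos: [0.5094, -0.1354, 0.1393]
tool_rot: [179.9, -0.0, 11.2]
ft_force: [-0.0, -0.0, 0.6]
finger_gap: 0.451
gripper_force: 0.0
time_s: 18.35
tcp_pos: [0.513, -0.1488, 0.1387]
tool_rot: [-179.9, 0.0, 11.4]
ft_force: [0.0, -0.0, -0.9]
finger_gap: 0.449
gripper_force: 0.0
t 18.35 tcp [ 0.513  -0.1488  0.1387] rpy [-179.94    0.     11.41] gap 0.4493835420676588
shift units(3cm): [0.1  0.19 2.82]
turn units: [-0.01  0.    0.18]
```

View pics/g6.png

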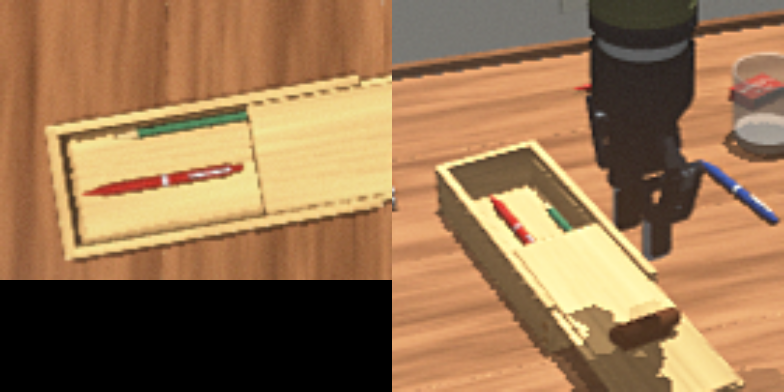

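The red pen lies flat inside the box (top, (83–243, 165–195)), clear of the lid edge. Now I'll grip the pull again.

```bash
python3 -m handwheel '[[[0,0,0.18,0.1,0.2,0.4,-0.1],[0,0,0,0,0,0.8,-0.1],[0,0,0,0,0,0.8,-0.1],[0,0,0,0,0,0.5,-0.1],[0,0,0,0,0,0.25,-0.1],[0,0,0,0,0,0,-0.1],[0,0,0,0,0,0,-0.1],[0,0,0,0,0,0,-0.1]]]' 40
python3 -c "
from h import *
todo([.5171,-.1538,.053],[180,0,10.6])"
```

```text
time_s: 19.25
tcp_pos: [0.5179, -0.1556, 0.0568]
tool_rot: [180.0, -0.1, 10.5]
ft_force: [0.1, 0.7, 0.5]
finger_gap: 0.448
gripper_force: 0.0
t 19.25 tcp [ 0.5179 -0.1556  0.0568] rpy [ 1.7996e+02 -8.0000e-02  1.0490e+01] gap 0.44788891592867447
shift units(3cm): [-0.01 -0.06  0.13]
turn units: [ 0.01 -0.02 -0.02]
```

```bash
python3 -m handwheel '[[[0,0,0,0,-0.06,0.12,-0.1],[0,0,0,0,0,0,-0.4],[0,0,0,0,0,0,-0.6],[0,0,0,0,0,0,-1],[0,0,0,0,0,0,-1],[0,0,0,0,0,0,-1],[0,0,0,0,0,0,-1]]]' 40
python3 -m handwheel '[[[0,0,0,0,-0.3,0,-1],[0,0,0,0,-0.6,0,-1],[0,0,0,0,-0.7,0,-1],[0,0,0,0,-0.7,0,-1],[0,0,0,0,-0.7,0,-1],[0,0,0,0,-0.6,0,-1],[0,0,0,0,-0.3,0,-1],[0,0,0,0,0,0,-1]]]'
python3 -c "
from h import *
todo([.490,-.0074,.053],[180,0,10.6])"
```

```text
time_s: 19.95
tcp_pos: [0.517, -0.1536, 0.0527]
tool_rot: [180.0, -0.0, 10.5]
ft_force: [-0.6, 0.3, 2.4]
finger_gap: 0.17
gripper_force: 39.3
time_s: 20.75
tcp_pos: [0.4971, -0.0387, 0.0541]
tool_rot: [179.9, -0.2, 10.5]
ft_force: [-0.5, -1.8, 16.5]
finger_gap: 0.168
gripper_force: 40.7
t 20.75 tcp [ 0.4971 -0.0387  0.0541] rpy [179.85  -0.21  10.51] gap 0.1678617672446783
shift units(3cm): [-0.04 -1.07  0.03]
turn units: [ 0.03 -0.05 -0.02]
```

```bash
python3 -m handwheel '[[[0,0,0,0,0,-0.05,-1],[0,0,0,0,-0.2,0,-1],[0,0,0,0,-0.2,0,-1],[0,0,0,0,-0.2,0,-1],[0,0,0,0,-0.2,0,-1],[0,0,0,0,-0.2,0,-1],[0,0,0,0,-0.1,0,-1],[0,0,0,0,0,0,-1]]]'
python3 -c "
from h import *
todo([.490,-.0074,.054],[180,0,10.6])"
```

```text
time_s: 21.55
tcp_pos: [0.4899, -0.0068, 0.0541]
tool_rot: [179.9, -0.0, 10.5]
ft_force: [1.4, -3.9, 5.6]
finger_gap: 0.167
gripper_force: 39.8
t 21.55 tcp [ 0.4899 -0.0068  0.0541] rpy [ 1.799e+02 -4.000e-02  1.046e+01] gap 0.1669750970904207
shift units(3cm): [-0.    0.02  0.  ]
turn units: [ 0.02 -0.01 -0.03]
```

```bash
python3 -m handwheel '[[[0,0,0,0,-0.1,0,-1],[0,0,0,0,-0.1,0,-1],[0,0,0,0,0,0,-1],[0,0,0,0,0,0,-1]]]'
```

```text
time_s: 21.95
tcp_pos: [0.4899, -0.0066, 0.0542]
tool_rot: [179.5, -0.1, 10.1]
ft_force: [3.8, -15.6, 2.0]
finger_gap: 0.168
gripper_force: 39.8
```

It is hard against the stop. I'll unload, release, retreat and check.

```bash
python3 -m handwheel '[[[0,0,0,0,0.15,0,-1],[0,0,0,0,0,0,-0.6],[0,0,0,0,0,0,-0.1],[0,0,0,0,0,0,-0.1],[0,0,0,0,0,0,-0.1],[0,0,0,0,0,-0.5,-0.1],[0,0,0,0,0,-1,-0.1],[0,0,0,0,0,-1,-0.1]]]'
python3 -m handwheel '[[[0,0,0,0,1,-1,-0.1],[0,0,0,0,1,-1,-0.1],[0,0,0,0,1,0,-0.1],[0,0,0,0,1,0,-0.1],[0,0,0,0,1,0,-0.1],[0,0,0,0,1,0,-0.1],[0,0,0,0,1,0,-0.1],[0,0,0,0,1,0,-0.1]]]'
python3 -m handwheel '[[[0,0,0,0,1,0,-0.1],[0,0,0,0,0.5,0,-0.1],[0,0,0,0,0,0,-0.1],[0,0,0,0,0,0,-0.1]]]'
python3 -c "
from h import *
f=imaging.grab_frame('top'); save(f,'end.png',(190,142,400,298),3.8)"
```

```text
time_s: 22.75
tcp_pos: [0.4884, -0.0038, 0.1292]
tool_rot: [-179.9, 0.1, 10.6]
ft_force: [0.3, 1.3, 0.3]
finger_gap: 0.449
gripper_force: 0.0
time_s: 23.55
tcp_pos: [0.5329, -0.2408, 0.1886]
tool_rot: [-179.9, 0.0, 10.6]
ft_force: [0.9, -0.1, 0.3]
finger_gap: 0.449
gripper_force: 0.0
time_s: 23.95
tcp_pos: [0.5411, -0.2828, 0.1886]
tool_rot: [-179.9, 0.0, 10.6]
ft_force: [0.2, 0.8, -0.1]
finger_gap: 0.452
gripper_force: 0.0
```

View pics/end.png

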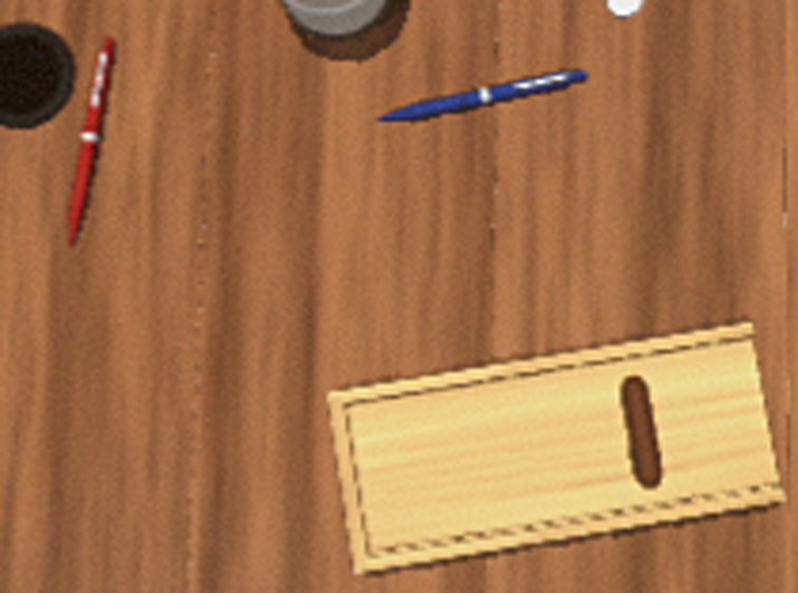

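The lid is fully home: the pull is at (641,432), against (644,432) at the start. The blue pen and glass are unchanged.

```bash
python3 -c "
from station import order
print(order.finish_job())"
```

```text
the job is handed in; nothing more can be done
None
```

The red pen is in the pencil box with the lid slid fully shut against its stop; the blue pen and glass have not moved, I never went near the mouse, and the job was handed in at about 24 s of the 61 s allowed.

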